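Find the rocking corner of the jig plate and press its shim flat

ROBOT

A 7-joint arm with a two-finger parallel gripper is mounted at the origin on the work surface. World frame = base frame: x ahead of the robot, y to its left, z up, the work surface at z = 0. Lengths are in m, angles in rad, forces in N, time in s.
With the tool pointing down it reaches from about 0.35 to 0.9 m from the base axis. Payload 8.1 kg.
Tool frame: the origin (TCP) lies at the very end of the fingers, on their centre line; the grasp point (between the pads) lies 19 mm behind it; z points along the fingers, y is the direction in which the jaws open and shut (so a half turn about z gives the same grasp; the last joint's range is limited). The gripper opens to 92 mm and grips with 3 to 60 N. Pads are 19 mm wide; open, the fingers measure 130 mm over their backs; the gripper's body (75 mm by 190 mm) begins 47 mm behind the grasp point.
Start: joints at [1.194, 0.434, 0.025, 1.573, -0.012, 1.134, -0.075], TCP at [0.169, -0.602, 0.227] pointing down, gripper open.
Joint ranges: [-2.62, 2.62], [-0.44, 2.09], [-1.27, 1.32], [0.08, 2.57], [-1.32, 4.46], [0.12, 2], [-2.74, 2.74]. Speed limits (rad/s): [2.22, 2.22, 3.01, 3.01, 3.14, 3.14, 3.14].

INTERFACE

Orientations are given as a rotation vector (axis times angle).
In Python, from cell import observe, get_image, sign_off gives the robot as it stands.
- The arm moves only by the tool arm_command, never from a script. Its argument "deltas" is a list of rows, each an object with "xyz": the shift along the tool's x, y, z in cm, a list of three; "turn": the turn about the tool's z in degrees; "jaw": the closure in counts, from 0 (fully open) to 255 (shut). A call has 1 to 5 rows; each row is the pose to reach, as a shift and turn from the pose measured when the call began, along the tool's axes at that moment; what a row does not reach only later rows make up. A row lasts 1/12 s, in which the tool goes at most 41.7 mm and 7.16 degrees, less where a joint would pass 70% of its speed; a pose out of reach is approached as far as the arm can. A call with a gripper value outside its range is refused whole. The fingers move at their own pace and stop on an object; "force" is the grip in N (left out, the last holds). Time passes only in rows, so rows that repeat a pose let the fingers close. It gives the time, the measured TCP pose, the force and the opening at its end, in the units of the state.
- observe(): the state, without advancing time (a new reading comes with each control period).
- get_image(name): name is "side" or "top" or "wrist"; returns a dict with "frame" (480x640x3 uint8, red, green, blue), "depth" (480x640 float32, m along the optical axis (not along the pixel's ray), 0 where there is no reading), "camera_matrix" (3x3 intrinsics, pixels), "distortion" ([k1, k2, p1, p2, k3] as OpenCV has them; the pictures are not rectified), "cam_to_world" (4x4, takes a point from camera to world coordinates). Camera axes: x right, y up, looking along -z (the intrinsics and any distortion apply to the point x, -y, -z); pixel columns grow to the right and rows downward; lengths in m; the calibration is good to about 2 mm. A picture is of the moment at which its call begins.
- sign_off(): hands the job in, once; it reports no verdict.
The state is a dict: "clock": time; "joints": joint angles; "dq": joint speeds; "joint_efforts": joint torques, N m; "position": TCP position; "ee_rot": TCP orientation; "force": force on the tool from outside, world axes, zero at the start; "ft_torque": the same for the moment, N m; "width": opening from 0.0 (shut) to 1.0 (fully open).
Only numpy, scipy, OpenCV 4.12 (cv2) and the standard library are available. Lean on these libraries where they do the work, as an engineer would, in place of code of your own. Each camera call takes 0.05 s, during which the arm holds its last target.

TASK

The jig plate on the bench does not stand firm: press down on its corners one after another until you find the one that rocks, then press the orange shim leaf at that corner fully down flat, and move clear. Leave the shims of the sound corners standing up, and only press: do not lift the plate or disturb the things around it.

Things in the scene. Friction and masses are not known exactly. Their poses are not given: they have to be found in the camera images.
- board: wooden levelling board, 260 (its x) x 370 (its y) x 12 mm, fixed to the bench; origin at the centre of its underside, x points away from the robot, y to the robot's left, within 0.35 rad. Everything of the jig is laid out in this frame: feet, plate, shims. Four aluminium stops 31 mm high on it (at x = +-98 mm, y = 0 and at y = +-108 mm, x = 0) keep the plate in place.
- plate: aluminium jig plate, 180 x 200 x 12 mm, 0.9 kg, lying loose and level on four feet that look alike (at x = +-77, y = +-78 mm); the soft one may be at any corner; a pale wooden form of 8-shape (68 x 124 mm, 28 mm high) is fixed on its middle. Origin at the centre of its underside, 37.6 mm above the underside of the board; axes along the board's. Top is 49.6 mm above the bench.
- corner_nl (a point): near left corner of the plate: the point on its top, right over the foot, marked by a grey dot 22 mm across, at x = -77, y = 78 mm from the plate's middle. Press here. A sound corner does not give; the rocking one gives from about 3 N and goes down 5 mm, where it stops at about 6 N, and comes back when let go.
- corner_nr (a point): near right corner of the plate: the point on its top, right over the foot, marked by a grey dot 22 mm across, at x = -77, y = -78 mm from the plate's middle. Press here. A sound corner does not give; the rocking one gives from about 3 N and goes down 5 mm, where it stops at about 6 N, and comes back when let go.
- corner_fl (a point): far left corner of the plate: the point on its top, right over the foot, marked by a grey dot 22 mm across, at x = 77, y = 78 mm from the plate's middle. Press here. A sound corner does not give; the rocking one gives from about 3 N and goes down 5 mm, where it stops at about 6 N, and comes back when let go.
- corner_fr (a point): far right corner of the plate: the point on its top, right over the foot, marked by a grey dot 22 mm across, at x = 77, y = -78 mm from the plate's middle. Press here. A sound corner does not give; the rocking one gives from about 3 N and goes down 5 mm, where it stops at about 6 N, and comes back when let go.
- shim_nl (a joint): near left corner's shim: hinged steel leaf, 75 x 22 x 3 mm, that sticks out sideways (board's +y) from under the plate beside that corner. Angle in rad: 0 = flat (its stop), 0.65 to 0.85 = raised, as at the start. Hinge line along the board's x, its middle at x = -48, y = 97 mm in the board's frame, 18 mm above the bench; flat, the leaf's top is 19.5 mm above the bench.
- shim_nl_pad (a point): point on top of the near left shim leaf, 55 mm from its hinge, in its orange outer part (42 mm long); moves with the leaf. The leaf is stiff (about 2.5 N at 40 mm from the hinge), swings down and outward when pressed from above, and stays where it is left; flat, its inner nose packs the gap under the plate.
- shim_nr (a joint): near right corner's shim: hinged steel leaf, 75 x 22 x 3 mm, that sticks out sideways (board's -y) from under the plate beside that corner. Angle in rad: 0 = flat (its stop), 0.65 to 0.85 = raised, as at the start. Hinge line along the board's x, its middle at x = -48, y = -97 mm in the board's frame, 18 mm above the bench; flat, the leaf's top is 19.5 mm above the bench.
- shim_nr_pad (a point): point on top of the near right shim leaf, 55 mm from its hinge, in its orange outer part (42 mm long); moves with the leaf. The leaf is stiff (about 2.5 N at 40 mm from the hinge), swings down and outward when pressed from above, and stays where it is left; flat, its inner nose packs the gap under the plate.
- shim_fl (a joint): far left corner's shim: hinged steel leaf, 75 x 22 x 3 mm, that sticks out sideways (board's +y) from under the plate beside that corner. Angle in rad: 0 = flat (its stop), 0.65 to 0.85 = raised, as at the start. Hinge line along the board's x, its middle at x = 48, y = 97 mm in the board's frame, 18 mm above the bench; flat, the leaf's top is 19.5 mm above the bench.
- shim_fl_pad (a point): point on top of the far left shim leaf, 55 mm from its hinge, in its orange outer part (42 mm long); moves with the leaf. The leaf is stiff (about 2.5 N at 40 mm from the hinge), swings down and outward when pressed from above, and stays where it is left; flat, its inner nose packs the gap under the plate.
- shim_fr (a joint): far right corner's shim: hinged steel leaf, 75 x 22 x 3 mm, that sticks out sideways (board's -y) from under the plate beside that corner. Angle in rad: 0 = flat (its stop), 0.65 to 0.85 = raised, as at the start. Hinge line along the board's x, its middle at x = 48, y = -97 mm in the board's frame, 18 mm above the bench; flat, the leaf's top is 19.5 mm above the bench.
- shim_fr_pad (a point): point on top of the far right shim leaf, 55 mm from its hinge, in its orange outer part (42 mm long); moves with the leaf. The leaf is stiff (about 2.5 N at 40 mm from the hinge), swings down and outward when pressed from above, and stays where it is left; flat, its inner nose packs the gap under the plate.
- nut: bystander: small brass nut standing on the board's near edge, 22 mm across, 15 mm high; origin at its underside
- glue: bystander: yellow glue bottle with red cap, 48 mm across, 130 mm high, just beyond the board; origin at its underside
- jar: bystander: glass jar, 54 mm across, 65 mm high, left of the board; origin at its underside
- offcut: bystander: dark wooden offcut 90 x 40 x 25 mm, right of the board; origin at its underside
- screwdriver: bystander: screwdriver lying on the bench to the right
- brush: bystander: brush lying on the bench to the left
- bowl: bystander: yellow bowl, 120 mm across, 50 mm high, on the left; origin at its underside

How it is judged:
By the outcome, as a careful person would: the job done as asked, in the order asked, and still so for the second after the job is handed in, with the robot touching nothing.
It also fails if it takes over 51 s, if anything falls off the work surface, if the arm or the gripper's body presses on something with over 40 N, if the wrist force passes 120 N, or if a joint passes its speed limit or range.

## Working session

There is one attempt and no reset: what is moved stays moved. The work goes in short steps, Python scripts to look and compute and a tool call to move; the robot and the scene stay as the last step left them, time stands still between calls to the robot, and variables do not carry over. Pictures are saved under pics/ and viewed, and the job is handed in when it is done.

Besides the shell and the picture viewer there is one more tool, called after "Call:" by a JSON object that holds its "op" and its "data", one argument or row to a line. arm_command: Moves the arm, as the interface text tells. Its arguments: {"type":"object","properties":{"deltas":{"type":"array","items":{"type":"object","properties":{"xyz":{"type":"array","items":{"type":"number"}},"turn":{"type":"number"},"jaw":{"type":"number"}}}},"force":{"type":"number"}},"required":["deltas"]}

```bash
ls; mkdir -p pics
python3 - <<'E'
from cell import observe,get_image
import cv2
print(observe())
for n in("top","side"):
    d=get_image(n); cv2.imwrite(f"pics/{n}0.png",d["frame"][:,:,::-1]); print(n,d["camera_matrix"],d["distortion"],d["cam_to_world"])
E
```

```text
pics
{'clock': 0.0, 'joints': array([ 1.19440444,  0.43517659,  0.02496147,  1.57411389, -0.01159228,
        1.13396243, -0.07507994]), 'dq': array([ 2.33696194e-03, -2.25882715e-04,  5.95816042e-04, -8.58739565e-05,
        1.21134707e-03,  2.94617416e-04,  4.39808517e-04]), 'joint_efforts': array([-1.53773173e-03, -6.67863607e+01,  9.84358191e-01, -3.14468944e+01,
       -6.05731783e-02,  4.29044443e-02,  2.25053691e-04]), 'position': array([ 0.1688019 , -0.60124654,  0.22596715]), 'ee_rot': array([-3.11074675e+00, -4.28471519e-01,  5.40211169e-04]), 'force': array([ 0.23693558, -0.73854014, -0.04063498]), 'ft_torque': array([-0.02591149, -0.0756246 , -0.0240987 ]), 'width': 1.0034783810583814}
top [[489.51501583   0.         325.51528565]
 [  0.         489.51501583 239.10550422]
 [  0.           0.           1.        ]] [0.01040324 0.         0.         0.         0.        ] [[-0.0039443   0.99172429 -0.12832528  0.36234792]
 [-0.99982921 -0.00622806 -0.01740021 -0.0107244 ]
 [-0.01805543  0.12823473  0.99157948  1.2671612 ]
 [ 0.          0.          0.          1.        ]]
side [[533.18401367   0.         315.83178112]
 [  0.         533.18401367 245.41570239]
 [  0.           0.           1.        ]] [-0.11454082  0.          0.          0.          0.        ] [[-0.90967113  0.28190508 -0.30500485  0.12356124]
 [-0.41496845 -0.64750946  0.63916562  0.8838986 ]
 [-0.01730949  0.7079979   0.70600237  1.04134604]
 [ 0.          0.          0.          1.        ]]
```

View pics/top0.png

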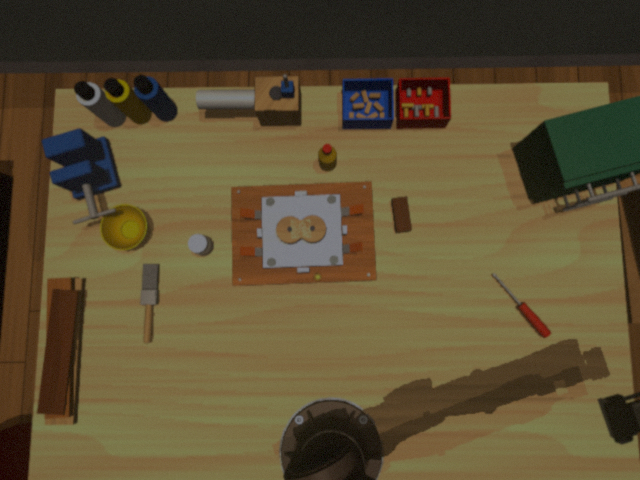

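View pics/side0.png

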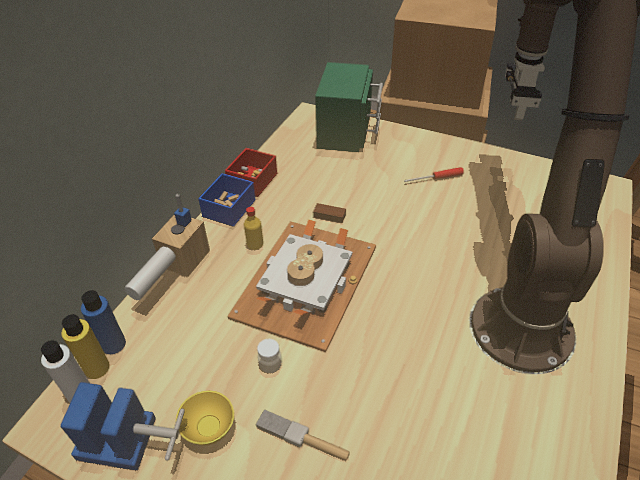

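The top picture shows the board at about (304,233), with dots near (268,203), (335,202), (267,262) and (337,260). Next I'll enlarge it.

Run:
```python
from cell import get_image
import cv2
d=get_image("top"); c=d["frame"][170:300,220:390,::-1]; cv2.imwrite("pics/c1.png",cv2.resize(c,None,fx=4.6,fy=4.6,interpolation=cv2.INTER_CUBIC))
d=get_image("side"); c=d["frame"][200:355,220:390,::-1]; cv2.imwrite("pics/c2.png",cv2.resize(c,None,fx=3.8,fy=3.8,interpolation=cv2.INTER_CUBIC))
```

```text
(no output)
```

View pics/c1.png

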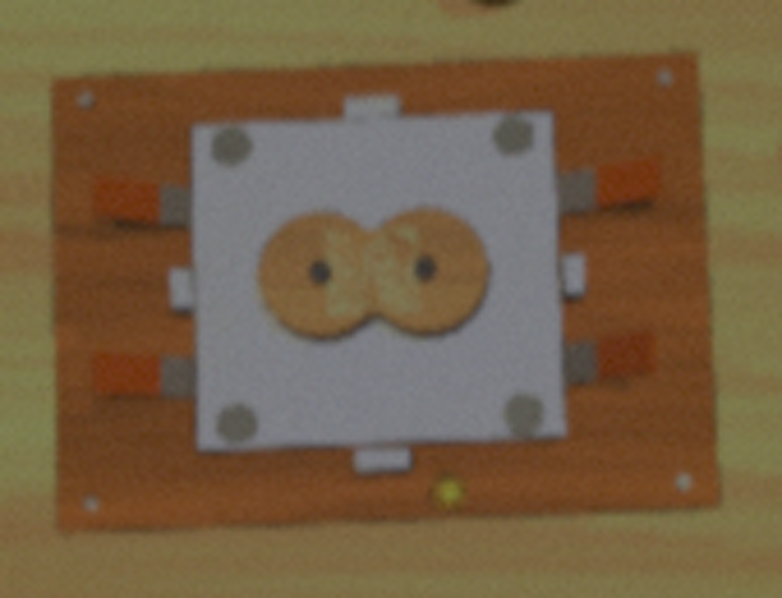

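View pics/c2.png

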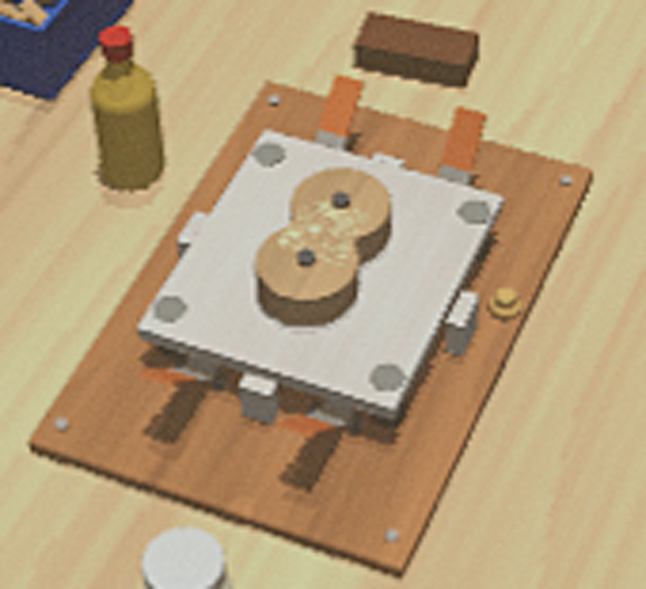

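```bash
cat > h.py <<'E'
import numpy as np,cv2
from scipy.spatial.transform import Rotation as R
def ray(d,uv,z):
    p=cv2.undistortPoints(np.array([[uv]],float),d["camera_matrix"],d["distortion"])[0,0]
    T=d["cam_to_world"]; v=T[:3,:3]@np.array([p[0],-p[1],-1]); o=T[:3,3]
    return o+v*(z-o[2])/v[2]
E
python3 - <<'E'
from h import *
from cell import *
L=dict(fl=(77,78),fr=(77,-78),nl=(-77,78),nr=(-77,-78))
t=get_image("top");s=get_image("side")
for d,pts,f in((t,dict(fl=(231,146),fr=(513,136),nl=(237,423),nr=(523,415)),lambda u:(220+u[0]/4.6-.4,170+u[1]/4.6-.4)),(s,dict(nl=(387,376),fl=(170,308),fr=(268,153),nr=(474,212)),lambda u:(220+u[0]/3.8-.4,200+u[1]/3.8-.4))):
    W=np.array([ray(d,f(pts[k]),.0496)[:2] for k in L]);B=np.array([L[k] for k in L])/1000
    c=W.mean(0); w=(W-c)@[1,1j]; b=B@[1,1j]; q=(w*b.conj()).sum(); a=np.angle(q)
    print(c,a,abs(q)/(abs(b)**2).sum(), np.abs(w-b*np.exp(1j*a))*1000)
f=lambda x,y:(220+x/4.6,170+y/4.6)
print('nut',ray(t,f(448,492),.015),'glue',ray(t,(327,148),.13), 'glue side',ray(s,(250,211),.13),'jar',ray(t,(199,240),.065),'offcut',[ray(t,p,.025) for p in((391,198),(408,198),(411,231),(394,233))])
print(R.from_rotvec(observe()['ee_rot']).as_matrix().round(3))
E
```

```text
[0.54282512 0.07147756] 0.028114519909856393 0.9978386530241775 [0.14065656 0.36562774 0.75198313 0.34970421]
[0.54387102 0.06964551] 0.03182587372786041 0.9964038394515172 [0.71350228 0.32739179 0.53830926 0.60562202]
nut [0.42702257 0.03239087 0.015     ] glue [0.72991962 0.00479777 0.13      ] glue side [0.72711436 0.01182115 0.13      ] jar [0.51765888 0.3249508  0.065     ] offcut [array([ 0.62898169, -0.15833381,  0.025     ]), array([ 0.62862731, -0.20204343,  0.025     ]), array([ 0.54261693, -0.20750703,  0.025     ]), array([ 0.53773926, -0.16407321,  0.025     ])]
[[ 0.963  0.27  -0.   ]
 [ 0.27  -0.963  0.   ]
 [-0.    -0.    -1.   ]]
```

Call:
{"op": "arm_command", "data": {
  "deltas": [
    {"xyz": [44.8, -48.9, 8.6], "turn": 14, "jaw": 255},
    {"xyz": [44.8, -48.9, 8.6], "turn": 14, "jaw": 255},
    {"xyz": [44.8, -48.9, 8.6], "turn": 14, "jaw": 255},
    {"xyz": [44.8, -48.9, 8.6], "turn": 14, "jaw": 255},
    {"xyz": [44.8, -48.9, 8.6], "turn": 14, "jaw": 255}
  ],
  "force": 20
}}

```text
clock: 0.72
position: [0.2626, -0.4155, 0.1998]
ee_rot: [-3.141, -0.046, 0.0]
force: [1.5, -0.6, 1.2]
width: 0.687
```

Call:
{"op": "arm_command", "data": {
  "deltas": [
    {"xyz": [21.8, -40, 6], "turn": 0, "jaw": 255},
    {"xyz": [21.8, -40, 6], "turn": 0, "jaw": 255},
    {"xyz": [21.8, -40, 6], "turn": 0, "jaw": 255},
    {"xyz": [21.8, -40, 6], "turn": 0, "jaw": 255},
    {"xyz": [21.8, -40, 6], "turn": 0, "jaw": 255}
  ]
}}

```text
clock: 1.13
position: [0.356, -0.2313, 0.1729]
ee_rot: [3.141, 0.045, 0.001]
force: [2.2, 0.0, 0.2]
width: 0.322
```

```bash
cat > st.py <<'E'
from h import *
from cell import observe
import sys
c=np.array([.5433,.0706]); a=.030
Rb=np.array([[np.cos(a),-np.sin(a)],[np.sin(a),np.cos(a)]])
o=observe();p=o['position'];M=R.from_rotvec(o['ee_rot']).as_matrix()
print(o['clock'],p.round(4),'F',o['force'].round(2),'w',round(o['width'],3),'yaw',np.arctan2(M[1,0],M[0,0]).round(4),'tilt',M[2].round(4),'board',((p[:2]-c)@Rb*1000).round(1))
if len(sys.argv)>3:
    b=np.array([float(sys.argv[1]),float(sys.argv[2])])/1000
    t=np.r_[c+Rb@b,float(sys.argv[3])/1000]
    print('delta cm',((t-p)@M*100).round(2),'turn',np.degrees(np.arctan2(M[1,0],M[0,0])-a).round(2))
E
python3 st.py -77 -78 80
```

```text
1.1333 [ 0.356  -0.2313  0.1729] F [2.15 0.02 0.18] w 0.322 yaw 0.0289 tilt [ 7.e-04  4.e-04 -1.e+00] board [-196.3 -296.2]
delta cm [ 11.9  -21.83   9.29] turn -0.06
```

Call:
{"op": "arm_command", "data": {
  "deltas": [
    {"xyz": [11.9, -21.8, 6], "turn": 0, "jaw": 255},
    {"xyz": [11.9, -21.8, 6], "turn": 0, "jaw": 255},
    {"xyz": [11.9, -21.8, 6], "turn": 0, "jaw": 255},
    {"xyz": [11.9, -21.8, 6], "turn": 0, "jaw": 255},
    {"xyz": [11.9, -21.8, 6], "turn": 0, "jaw": 255}
  ]
}}

```text
clock: 1.55
position: [0.4478, -0.0506, 0.1241]
ee_rot: [3.141, 0.045, 0.003]
force: [0.3, -0.6, 0.7]
width: 0.01
```

Call:
{"op": "arm_command", "data": {
  "deltas": [
    {"xyz": [0, 0, 0], "turn": 0, "jaw": 255},
    {"xyz": [0, 0, 0], "turn": 0, "jaw": 255},
    {"xyz": [0, 0, 0], "turn": 0, "jaw": 255}
  ]
}}

```text
clock: 1.8
position: [0.4475, -0.0508, 0.124]
ee_rot: [3.14, 0.046, 0.001]
force: [0.3, -0.4, -0.1]
width: 0.006
```

```bash
python3 st.py -77 -78 55
python3 - <<'E'
from cell import *
import cv2
d=get_image("wrist"); cv2.imwrite("pics/w1.png",d["frame"][:,:,::-1])
E
```

```text
1.8 [ 0.4475 -0.0508  0.124 ] F [ 0.28 -0.42 -0.06] w 0.006 yaw 0.0293 tilt [ 8.e-04  8.e-04 -1.e+00] board [ -99.4 -118.5]
delta cm [ 2.23 -4.06  6.9 ] turn -0.04
```

View pics/w1.png

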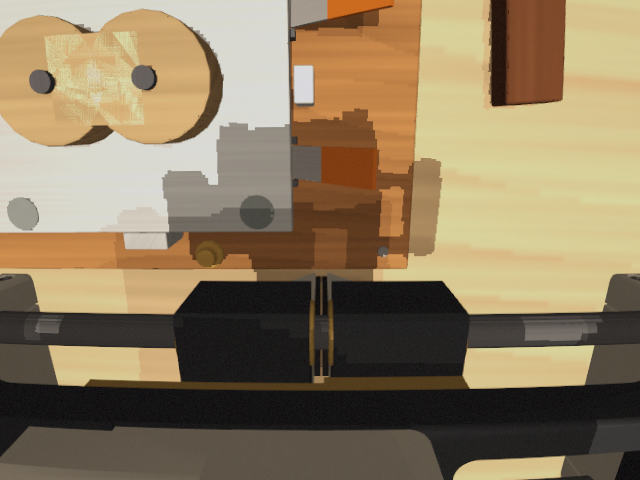

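The wrist view shows the nr dot at about (257,212) and the closed fingers at (320,330). The nut is at (208,253), outside the finger path. Next I move over nr and approach.

Call:
{"op": "arm_command", "data": {
  "deltas": [
    {"xyz": [2.2, -4.1, 0], "turn": 0, "jaw": 255},
    {"xyz": [2.2, -4.1, 3], "turn": 0, "jaw": 255},
    {"xyz": [2.2, -4.1, 6], "turn": 0, "jaw": 255},
    {"xyz": [2.2, -4.1, 6.6], "turn": 0, "jaw": 255},
    {"xyz": [2.2, -4.1, 6.6], "turn": 0, "jaw": 255}
  ]
}}

```text
clock: 2.27
position: [0.4664, -0.012, 0.0569]
ee_rot: [3.139, 0.04, -0.005]
force: [0.3, -0.3, 1.0]
width: 0.004
```

```bash
python3 st.py -77 -78 49.6
```

```text
2.2667 [ 0.4664 -0.012   0.0569] F [ 0.3  -0.3   0.98] w 0.004 yaw 0.0252 tilt [-0.0033  0.0019 -1.    ] board [-79.4 -80.2]
delta cm [ 0.24 -0.22  0.73] turn -0.28
```

Call:
{"op": "arm_command", "data": {
  "deltas": [
    {"xyz": [0.2, -0.2, 0.5], "turn": 0, "jaw": 255},
    {"xyz": [0.2, -0.2, 0.7], "turn": 0, "jaw": 255},
    {"xyz": [0.2, -0.2, 0.9], "turn": 0, "jaw": 255},
    {"xyz": [0.2, -0.2, 0.9], "turn": 0, "jaw": 255}
  ]
}}

```text
clock: 2.6
position: [0.469, -0.0106, 0.0498]
ee_rot: [3.139, 0.038, -0.002]
force: [-3.9, -1.2, 15.1]
width: 0.003
```

```bash
python3 st.py -77 -78 49.6
```

```text
2.6 [ 0.469  -0.0106  0.0498] F [-3.88 -1.24 15.12] w 0.003 yaw 0.0241 tilt [-0.0013  0.0028 -1.    ] board [-76.7 -79. ]
delta cm [-0.03 -0.1   0.02] turn -0.34
```

nr is sound: 15 N at z 0.0498 with no give. Next is nl.

Call:
{"op": "arm_command", "data": {
  "deltas": [
    {"xyz": [0, 0, -1.5], "turn": -0.3, "jaw": 255},
    {"xyz": [0, -4, -2], "turn": -0.3, "jaw": 255},
    {"xyz": [0, -8, -2], "turn": -0.3, "jaw": 255},
    {"xyz": [0, -12, -2], "turn": -0.3, "jaw": 255},
    {"xyz": [0, -15.7, -2], "turn": -0.3, "jaw": 255}
  ]
}}

```text
clock: 3.02
position: [0.4659, 0.1483, 0.0708]
ee_rot: [3.139, 0.044, 0.002]
force: [1.1, -0.6, -0.5]
width: 0.003
```

```bash
python3 st.py -77 78 49.6
```

```text
3.0167 [0.4659 0.1483 0.0708] F [ 1.07 -0.62 -0.53] w 0.003 yaw 0.0282 tilt [ 0.0012  0.0018 -1.    ] board [-75.   79.9]
delta cm [-0.2   0.19  2.12] turn -0.11
```

Call:
{"op": "arm_command", "data": {
  "deltas": [
    {"xyz": [-0.2, 0.2, 1.2], "turn": 0, "jaw": 255},
    {"xyz": [-0.2, 0.2, 1.7], "turn": 0, "jaw": 255},
    {"xyz": [-0.2, 0.2, 2.0], "turn": 0, "jaw": 255},
    {"xyz": [-0.2, 0.2, 2.2], "turn": 0, "jaw": 255},
    {"xyz": [-0.2, 0.2, 2.3], "turn": 0, "jaw": 255}
  ]
}}

```text
clock: 3.43
position: [0.4641, 0.1451, 0.0495]
ee_rot: [3.139, 0.041, 0.002]
force: [-12.8, -1.4, 42.3]
width: 0.008
```

```bash
python3 st.py -77 78 49.6
```

```text
3.4333 [0.4641 0.1451 0.0495] F [-12.78  -1.36  42.25] w 0.008 yaw 0.026 tilt [ 0.0015  0.0025 -1.    ] board [-76.9  76.8]
delta cm [-0.01 -0.12 -0.01] turn -0.23
```

nl is sound too: 42 N with no give, which was harder than needed, so I'll press more gently. Next is fl, raised to clear the wooden form.

Call:
{"op": "arm_command", "data": {
  "deltas": [
    {"xyz": [0, 0, -3], "turn": -0.2, "jaw": 255},
    {"xyz": [2, 0, -4.7], "turn": -0.2, "jaw": 255},
    {"xyz": [6, 0, -4.7], "turn": -0.2, "jaw": 255},
    {"xyz": [10, -0.1, -4.7], "turn": -0.2, "jaw": 255},
    {"xyz": [14, -0.1, -4.7], "turn": -0.2, "jaw": 255}
  ]
}}

```text
clock: 3.85
position: [0.6062, 0.1474, 0.098]
ee_rot: [3.138, 0.042, 0.005]
force: [0.4, 0.4, -0.4]
width: 0.006
```

```bash
python3 st.py 77 78 55
```

```text
3.85 [0.6062 0.1474 0.098 ] F [ 0.36  0.43 -0.42] w 0.006 yaw 0.0266 tilt [ 0.003   0.0031 -1.    ] board [65.2 74.9]
delta cm [ 1.17 -0.33  4.3 ] turn -0.19
```

Call:
{"op": "arm_command", "data": {
  "deltas": [
    {"xyz": [1.2, -0.3, 1], "turn": -0.2, "jaw": 255},
    {"xyz": [1.2, -0.3, 3.5], "turn": -0.2, "jaw": 255},
    {"xyz": [1.2, -0.3, 4.3], "turn": -0.2, "jaw": 255},
    {"xyz": [1.2, -0.3, 4.3], "turn": -0.2, "jaw": 255}
  ]
}}

```text
clock: 4.18
position: [0.6162, 0.148, 0.0526]
ee_rot: [3.136, 0.044, -0.004]
force: [-0.6, -0.8, 0.2]
width: 0.004
```

```bash
python3 st.py 77 78 49.6
```

```text
4.1833 [0.6162 0.148  0.0526] F [-0.63 -0.76  0.19] w 0.004 yaw 0.028 tilt [-0.0023  0.0052 -1.    ] board [75.2 75.2]
delta cm [ 0.18 -0.28  0.3 ] turn -0.12
```

Call:
{"op": "arm_command", "data": {
  "deltas": [
    {"xyz": [0.1, -0.2, 0.3], "turn": 0, "jaw": 255},
    {"xyz": [0.1, -0.2, 0.4], "turn": 0, "jaw": 255},
    {"xyz": [0.1, -0.2, 0.45], "turn": 0, "jaw": 255}
  ]
}}

```text
clock: 4.43
position: [0.6171, 0.1496, 0.0491]
ee_rot: [3.136, 0.044, -0.003]
force: [-0.7, -1.2, 3.4]
width: 0.004
```

```bash
python3 st.py 77 78 49.6
```

```text
4.4333 [0.6171 0.1496 0.0491] F [-0.68 -1.17  3.41] w 0.004 yaw 0.0278 tilt [-0.0018  0.0055 -1.    ] board [76.2 76.7]
delta cm [ 0.08 -0.12 -0.05] turn -0.13
```

Call:
{"op": "arm_command", "data": {
  "deltas": [
    {"xyz": [0.1, 0, 0.1], "turn": 0, "jaw": 255},
    {"xyz": [0.1, 0, 0.2], "turn": 0, "jaw": 255},
    {"xyz": [0.1, 0, 0.3], "turn": 0, "jaw": 255}
  ]
}}

```text
clock: 4.68
position: [0.6184, 0.1499, 0.0468]
ee_rot: [3.136, 0.044, -0.001]
force: [-1.6, 0.7, 4.5]
width: 0.009
```

```bash
python3 st.py 77 78 49.6
```

```text
4.6833 [0.6184 0.1499 0.0468] F [-1.61  0.71  4.46] w 0.009 yaw 0.0279 tilt [-8.0e-04  5.1e-03 -1.0e+00] board [77.5 77. ]
delta cm [-0.05 -0.1  -0.28] turn -0.12
```

It gives here. I'll press a little further to confirm before moving on.

Call:
{"op": "arm_command", "data": {
  "deltas": [
    {"xyz": [0, 0, 0.1], "turn": 0, "jaw": 255},
    {"xyz": [0, 0, 0.2], "turn": 0, "jaw": 255},
    {"xyz": [0, 0, 0.2], "turn": 0, "jaw": 255}
  ]
}}

```text
clock: 4.93
position: [0.6186, 0.15, 0.0453]
ee_rot: [3.136, 0.044, -0.0]
force: [-3.0, -0.5, 7.5]
width: 0.004
```

Call:
{"op": "arm_command", "data": {
  "deltas": [
    {"xyz": [0, 0, -1], "turn": 0, "jaw": 255},
    {"xyz": [0, 0, -3], "turn": 0, "jaw": 255},
    {"xyz": [0, 0, -5], "turn": 0, "jaw": 255},
    {"xyz": [0, 0, -5], "turn": 0, "jaw": 255}
  ]
}}

```text
clock: 5.27
position: [0.621, 0.1514, 0.0997]
ee_rot: [3.138, 0.044, 0.009]
force: [0.4, 0.6, 0.6]
width: 0.003
```

```bash
python3 st.py 48 154 90;  python3 - <<'E'
from cell import *
import cv2
d=get_image("wrist"); cv2.imwrite("pics/w2.png",d["frame"][:,:,::-1])
d=get_image("side"); c=d["frame"][200:355,220:390,::-1]; cv2.imwrite("pics/c3.png",cv2.resize(c,None,fx=3.8,fy=3.8,interpolation=cv2.INTER_CUBIC))
E
```

```text
5.2667 [0.621  0.1514 0.0997] F [0.44 0.56 0.58] w 0.003 yaw 0.0282 tilt [ 0.0059  0.003  -1.    ] board [80.1 78.4]
delta cm [-3.23 -7.55  0.92] turn -0.11
```

View pics/c3.png

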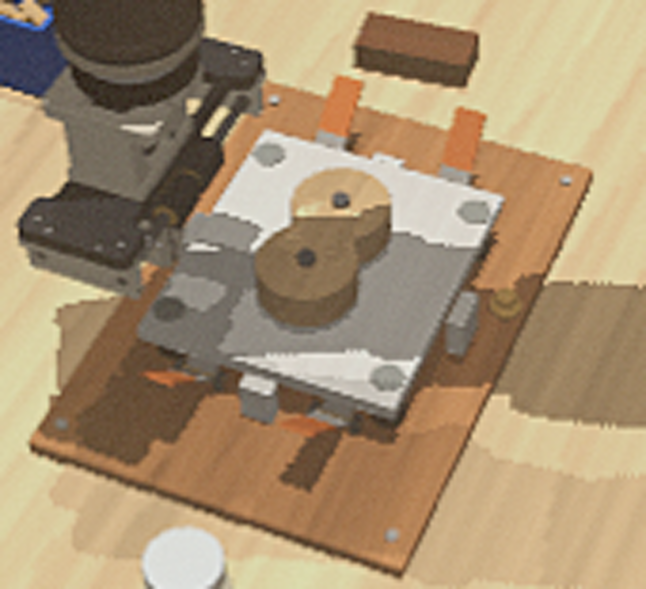

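View pics/w2.png

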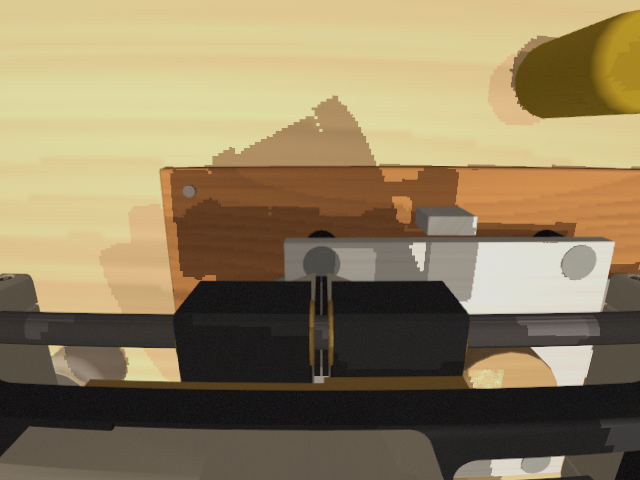

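The fl corner rocks: it went down to z 0.0453 at 7.5 N and came back. In the pictures the fl leaf, seen edge-on at about (170,378) in the side crop, is still raised, as are the others. Now I'll press the fl shim.

Call:
{"op": "arm_command", "data": {
  "deltas": [
    {"xyz": [-1.6, -3.8, 0.3], "turn": 0, "jaw": 255},
    {"xyz": [-3.2, -7.7, 0.6], "turn": 0, "jaw": 255},
    {"xyz": [-3.2, -7.7, 0.6], "turn": 0, "jaw": 255},
    {"xyz": [-3.2, -7.7, 0.6], "turn": 0, "jaw": 255}
  ]
}}

```text
clock: 5.7
position: [0.5828, 0.2305, 0.0892]
ee_rot: [3.138, 0.054, -0.0]
force: [1.0, -0.1, -0.5]
width: 0.007
```

```bash
python3 st.py 48 156 19.5;  python3 - <<'E'
from cell import *
import cv2
d=get_image("side"); c=d["frame"][200:355,220:390,::-1]; cv2.imwrite("pics/c4.png",cv2.resize(c,None,fx=3.8,fy=3.8,interpolation=cv2.INTER_CUBIC))
E
```

```text
5.7 [0.5828 0.2305 0.0892] F [ 0.99 -0.05 -0.55] w 0.007 yaw 0.0342 tilt [-2.e-04  3.e-03 -1.e+00] board [ 44.3 158.6]
delta cm [0.37 0.24 6.97] turn 0.24
```

View pics/c4.png

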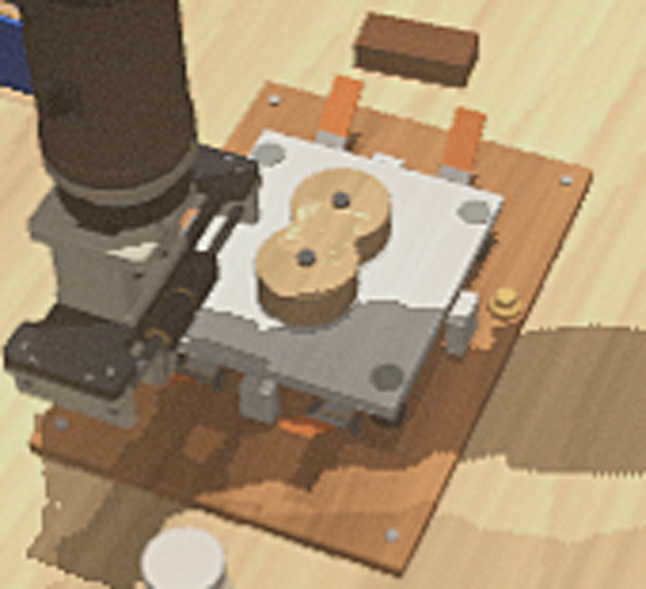

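The gripper is over the fl leaf and clear of everything else. Now I press down in steps.

Call:
{"op": "arm_command", "data": {
  "deltas": [
    {"xyz": [0.4, 0.2, 0.5], "turn": 0.2, "jaw": 255},
    {"xyz": [0.4, 0.2, 1.5], "turn": 0.2, "jaw": 255},
    {"xyz": [0.4, 0.2, 2.5], "turn": 0.2, "jaw": 255},
    {"xyz": [0.4, 0.2, 3.5], "turn": 0.2, "jaw": 255},
    {"xyz": [0.4, 0.2, 3.5], "turn": 0.2, "jaw": 255}
  ]
}}

```text
clock: 6.17
position: [0.59, 0.2332, 0.0547]
ee_rot: [-3.135, -0.048, -0.009]
force: [3.1, 16.6, 7.5]
width: 0.005
```

```bash
python3 st.py 48 156 19.5
```

```text
6.1667 [0.59   0.2332 0.0547] F [ 3.07 16.58  7.53] w 0.005 yaw 0.0304 tilt [ 0.0061 -0.006  -1.    ] board [ 51.5 161.1]
delta cm [-0.37  0.53  3.51] turn 0.02
```

There is a 16 N sideways force outward, so the leaf's tip is bearing on the side of the fingers. I'll lift off and shift inboard.

Call:
{"op": "arm_command", "data": {
  "deltas": [
    {"xyz": [0, 0, -1], "turn": 0, "jaw": 255},
    {"xyz": [0, 0, -3], "turn": 0, "jaw": 255},
    {"xyz": [-0.3, 0.5, -3.5], "turn": 0, "jaw": 255},
    {"xyz": [-0.3, 2.6, -3.5], "turn": 0, "jaw": 255},
    {"xyz": [-0.3, 2.6, -3.5], "turn": 0, "jaw": 255}
  ]
}}

```text
clock: 6.58
position: [0.5883, 0.2007, 0.0888]
ee_rot: [-3.139, -0.04, -0.009]
force: [-0.4, -2.1, 0.1]
width: 0.005
```

```bash
python3 st.py 48 136 60;  python3 - <<'E'
from cell import *
import cv2
d=get_image("side"); c=d["frame"][200:355,220:390,::-1]; cv2.imwrite("pics/c5.png",cv2.resize(c,None,fx=3.8,fy=3.8,interpolation=cv2.INTER_CUBIC))
d=get_image("wrist"); cv2.imwrite("pics/w5.png",d["frame"][:,:,::-1])
E
```

```text
6.5833 [0.5883 0.2007 0.0888] F [-0.39 -2.11  0.12] w 0.005 yaw 0.0252 tilt [ 0.006  -0.0021 -1.    ] board [ 48.9 128.7]
delta cm [-0.11 -0.73  2.88] turn -0.28
```

View pics/c5.png

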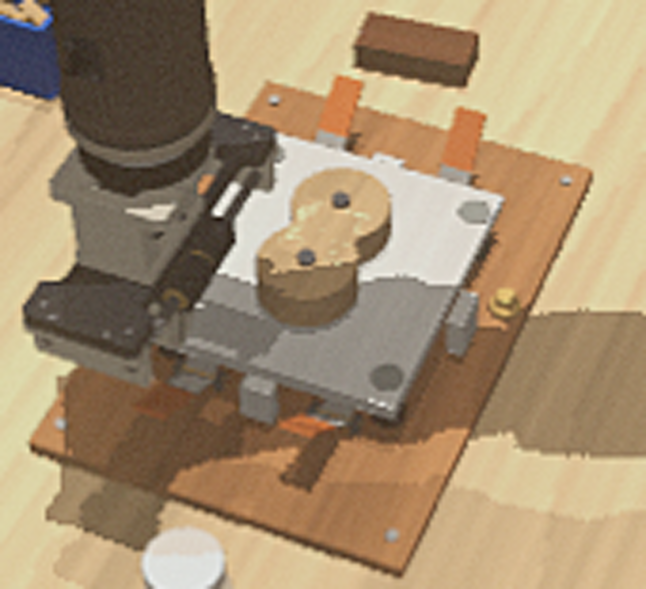

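View pics/w5.png

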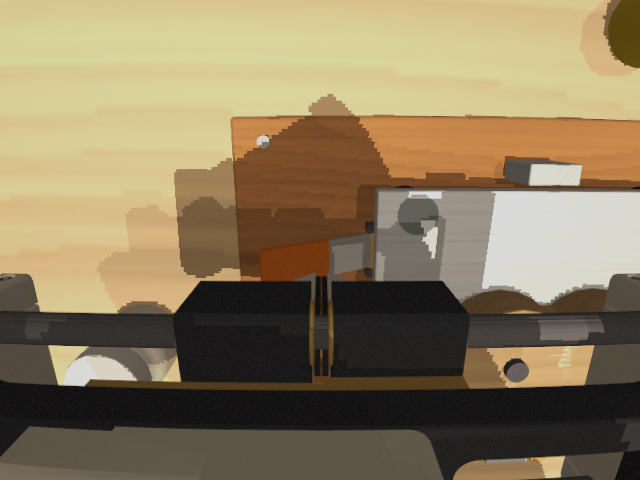

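The leaf went part way down. In the wrist view its orange part is at about (295,260), and the fingers are now inboard of its tip. I'll press at y ≈ 140 mm.

Call:
{"op": "arm_command", "data": {
  "deltas": [
    {"xyz": [-0.1, -1.1, 1], "turn": -0.3, "jaw": 255},
    {"xyz": [-0.1, -1.1, 2.5], "turn": -0.3, "jaw": 255},
    {"xyz": [-0.1, -1.1, 3.5], "turn": -0.3, "jaw": 255},
    {"xyz": [-0.1, -1.1, 4], "turn": -0.3, "jaw": 255}
  ]
}}

```text
clock: 7.02
position: [0.5852, 0.2155, 0.0461]
ee_rot: [-3.138, -0.052, -0.004]
force: [-0.2, 0.4, 1.9]
width: 0.005
```

```bash
python3 st.py 48 145 30
```

```text
7.0167 [0.5852 0.2155 0.0461] F [-0.16  0.39  1.91] w 0.005 yaw 0.0331 tilt [ 0.0024 -0.0035 -1.    ] board [ 46.2 143.6]
delta cm [ 0.18 -0.13  1.61] turn 0.18
```

Call:
{"op": "arm_command", "data": {
  "deltas": [
    {"xyz": [0.2, -0.2, 0.5], "turn": 0.2, "jaw": 255},
    {"xyz": [0.2, -0.2, 1], "turn": 0.2, "jaw": 255},
    {"xyz": [0.2, -0.4, 1.5], "turn": 0.2, "jaw": 255},
    {"xyz": [0.2, -0.5, 1.9], "turn": 0.2, "jaw": 255}
  ]
}}

```text
clock: 7.35
position: [0.5871, 0.2206, 0.0267]
ee_rot: [-3.138, -0.046, -0.004]
force: [-0.4, -1.4, 2.1]
width: 0.008
```

```bash
python3 st.py 48 150 19.5
```

```text
7.35 [0.5871 0.2206 0.0267] F [-0.42 -1.39  2.13] w 0.008 yaw 0.0296 tilt [ 0.0024 -0.0031 -1.    ] board [ 48.3 148.6]
delta cm [-0.03 -0.13  0.72] turn -0.02
```

Call:
{"op": "arm_command", "data": {
  "deltas": [
    {"xyz": [0, -0.2, 0.4], "turn": 0, "jaw": 255},
    {"xyz": [0, -0.2, 0.6], "turn": 0, "jaw": 255},
    {"xyz": [0, -0.2, 0.75], "turn": 0, "jaw": 255},
    {"xyz": [0, -0.2, 0.85], "turn": 0, "jaw": 255},
    {"xyz": [0, -0.2, 0.85], "turn": 0, "jaw": 255}
  ]
}}

```text
clock: 7.77
position: [0.5874, 0.223, 0.0194]
ee_rot: [-3.138, -0.046, -0.005]
force: [-3.7, -2.2, 11.2]
width: 0.009
```

```bash
python3 st.py 48 150 19.5
```

```text
7.7667 [0.5874 0.223  0.0194] F [-3.67 -2.15 11.19] w 0.009 yaw 0.0296 tilt [ 0.0033 -0.0036 -1.    ] board [ 48.7 151. ]
delta cm [-0.07  0.1  -0.01] turn -0.02
```

Call:
{"op": "arm_command", "data": {
  "deltas": [
    {"xyz": [0, 0, 0.15], "turn": 0, "jaw": 255},
    {"xyz": [0, 0, 0.15], "turn": 0, "jaw": 255}
  ]
}}

```text
clock: 7.93
position: [0.5875, 0.223, 0.0192]
ee_rot: [-3.138, -0.046, -0.006]
force: [-3.3, -2.1, 12.7]
width: 0.008
```

Call:
{"op": "arm_command", "data": {
  "deltas": [
    {"xyz": [0, 0, -1], "turn": 0, "jaw": 255},
    {"xyz": [0, 0, -4], "turn": 0, "jaw": 255},
    {"xyz": [0, 0, -8], "turn": 0, "jaw": 255},
    {"xyz": [0, 0, -12], "turn": 0, "jaw": 255},
    {"xyz": [0, 0, -15], "turn": 0, "jaw": 255}
  ]
}}

```text
clock: 8.35
position: [0.5876, 0.2231, 0.1731]
ee_rot: [-3.136, -0.046, -0.011]
force: [0.8, -0.3, 0.6]
width: 0.006
```

Call:
{"op": "arm_command", "data": {
  "deltas": [
    {"xyz": [-4, 0, -3], "turn": 0, "jaw": 255},
    {"xyz": [-8, 0, -4], "turn": 0, "jaw": 255},
    {"xyz": [-12, 0, -4], "turn": 0, "jaw": 255},
    {"xyz": [-15, 0, -4], "turn": 0, "jaw": 255},
    {"xyz": [-15, 0, -4], "turn": 0, "jaw": 255}
  ]
}}

```text
clock: 8.77
position: [0.4302, 0.2186, 0.2127]
ee_rot: [-3.137, -0.054, -0.007]
force: [0.0, -0.9, -0.6]
width: 0.003
```

```bash
python3 st.py;  python3 - <<'E'
from cell import *
import cv2
d=get_image("side"); c=d["frame"][200:355,220:390,::-1]; cv2.imwrite("pics/c6.png",cv2.resize(c,None,fx=3.8,fy=3.8,interpolation=cv2.INTER_CUBIC))
d=get_image("top"); c=d["frame"][130:300,180:420,::-1]; cv2.imwrite("pics/t6.png",cv2.resize(c,None,fx=3.3,fy=3.3,interpolation=cv2.INTER_CUBIC))
d=get_image("wrist"); cv2.imwrite("pics/w6.png",d["frame"][:,:,::-1])
E
```

```text
8.7667 [0.4302 0.2186 0.2127] F [ 0.02 -0.86 -0.61] w 0.003 yaw 0.0343 tilt [ 0.0044 -0.0041 -1.    ] board [-108.6  151.3]
```

View pics/c6.png

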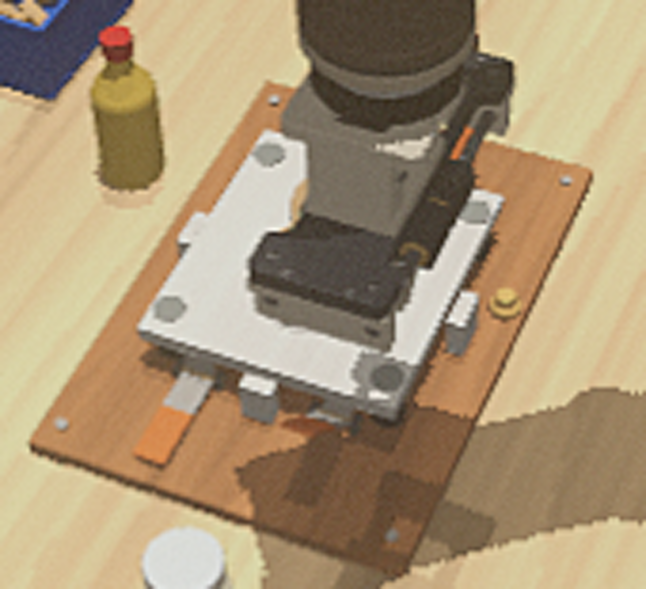

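View pics/t6.png

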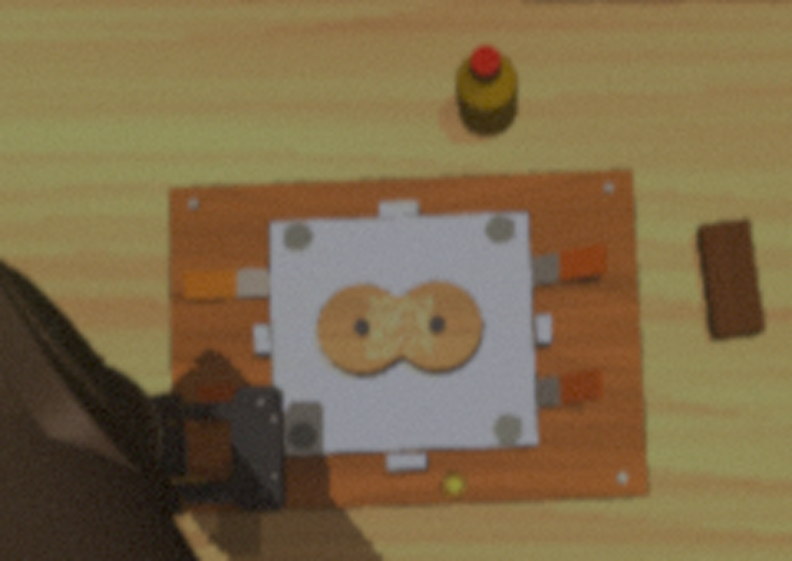

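View pics/w6.png

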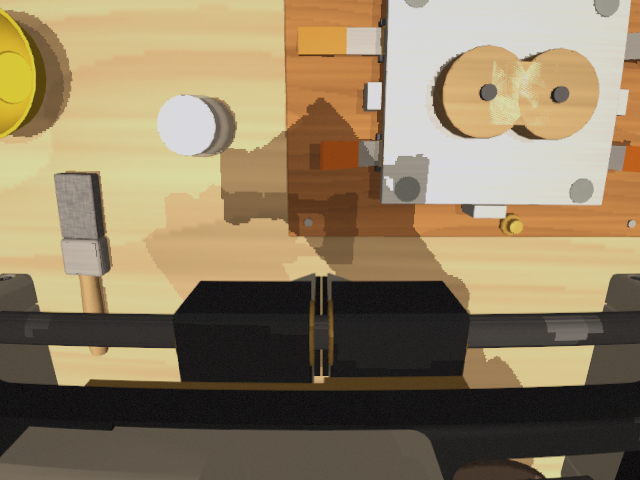

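The fl leaf now lies flat, seen at (175,418) in the side crop. The other three leaves are still raised, the jar, nut, glue and offcut are where they were, and the gripper is clear. Handing in.

```bash
python3 -c "
from cell import *
print(sign_off())"
```

```text
the job is handed in; nothing more can be done
None
```

The far left corner is the one that rocks. I pressed its shim fully flat, moved the arm clear and handed the job in about 9 s in.

- **Corners:** I pressed near right, near left and far left, in that order. The first two did not give, at 15 N and 42 N. Far left gave from about 3.4 N and was down at z = 45.3 mm, about 4.3 mm below the plate's top, at 7.5 N. I did not press far right, as the rocking corner had been found.
- **Shim:** I pressed the far left leaf until it stopped. The fingertips were at z ≈ 19.2–19.4 mm with about 12 N, which matches the 19.5 mm given for flat.
- **Last pictures:** The far left leaf is flat and the other three still stand up. The nut, glue, jar and offcut look undisturbed, with the arm about 0.2 m up and touching nothing.

Two things did not go smoothly:
- **Near left press:** The 42 N was harder than intended. It was fingertip contact, not the arm or gripper body, which has the 40 N limit.
- **First try at the shim:** The fingers came down just outside the leaf's tip, with about 17 N sideways. I lifted off, moved inward and pressed again. No harm showed afterwards.

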